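# Check the jaw gap of a bag crimper with a taper gauge

## Robot

A 6-joint arm with a two-finger parallel gripper is mounted at the origin on a cart in front of the work surface, level with it; the furniture and walls round the work are solid. World frame = base frame: x ahead of the robot, y to its left, z up, the work surface at z = 0. Lengths are in mm, angles in rad, forces in N, time in s.
With the tool pointing down it reaches from about 300 to 775 mm from the base axis. Payload 14.6 kg.
Tool frame: the origin (TCP) lies on the centre line of the jaws, within the pads' length; the fingertips stand 14 mm ahead of it and the grasp point (between the pads) lies 5 mm behind it (env.finger_overhang is the distance from the TCP to the fingertips, in mm); z points along the fingers, y is the direction in which the jaws open and shut (so a half turn about z gives the same grasp; the last joint's range is limited). The gripper opens to 94 mm and grips with 3 to 60 N. Pads are 16 mm wide; open, the fingers measure 119 mm over their backs; the gripper's body (75 mm by 177 mm) begins 78 mm behind the grasp point.
Start: joints at [-1.229, 0.3, 1.521, -0, 1.321, -0.067], TCP at [218.622, -504.672, 219.446] pointing down, gripper open.
Joint ranges: [-3.03, 3.03], [-0.79, 2.21], [0.23, 2.52], [-1.04, 4.18], [0, 3.07], [-2.55, 2.55]. Speed limits (rad/s): [2.22, 2.22, 2.57, 3.14, 3.14, 3.14].

## Interface

Orientations are given as a unit quaternion [x, y, z, w].
In Python, from workcell import env, move_gripper, inverse_kinematics, monitor, eyes gives the robot as it stands. Calls block until the motion is done:
- env.reach(position, orientation): joint-space move of the TCP to a pose.
- env.move_linear(position, attitude=None, v=150): straight line of the TCP; attitude=None keeps the orientation; v is the mean speed in mm/s.
- env.move_j(angles): joint-space move.
- move_gripper(opening, f_grip=None): finger opening in mm; f_grip is the grip in N (None keeps the last); returns when the fingers have stopped.
- env.dwell(seconds).
- inverse_kinematics(position, orientation): joint angles nearest the present ones, or None.
- monitor.get_state(): the state.
- eyes.snapshot(name): name is "side" or "top"; returns a dict with "pixels" (384x512x3 uint8, red, green, blue), "mtx" (3x3 intrinsics, pixels), "world_to_cam" (4x4, takes a point from world to camera coordinates). Camera axes: x right, y down, z forward; pixel columns grow to the right and rows downward; lengths in mm; the calibration is good to about 2 mm. A picture is of the moment at which its call begins. There is no depth.
A pose or a line that the arm cannot do raises env.IKError and nothing moves.
- env.finish_job(): hands the job in, once; it reports no verdict.
The state is a dict: "time": time; "joints": joint angles; "qvel": joint speeds; "effort": joint torques, N m; "tcp_pos": TCP position; "ee_rot": TCP orientation; "ft_force": force on the tool from outside, world axes, zero at the start; "ft_torque": the same for the moment, N m; "grip_width": finger opening in mm.
Only numpy, scipy, OpenCV 4.12 (cv2) and the standard library are available. Lean on these libraries where they do the work, as an engineer would, in place of code of your own. Each camera call takes 0.05 s, during which the arm holds its last target.

## Task

Take the taper gauge out of its wooden stand by the handle and slide its blade straight down, flat between the two upright spring jaws of the bag crimper and about half-way along them, until it drags snugly: both jaws touch the blade and have just begun to give way, each by a millimetre or two. Do it gently, never bearing hard on the jaws (stay under 25 N, both jaws taken together), and leave everything else where it is. Finish while still holding the gauge still by its handle at that depth; do not let go.

Things in the scene. Friction and masses are not known exactly. Their poses are not given: they have to be found in the camera images.
- gauge_handle (a point): Centre of the taper gauge's handle: dark wood, 14 mm thick (its x), 30 mm wide (y), 50 mm tall (z, up). The handle stands on a brass collar 22 x 36 x 4 mm, whose top is 25 mm below this point; below that hangs the blade, its tip 99 mm below this point. The gauge, about 160 g, starts upright in its stand's slot, hanging on the collar.
- gauge_tip (a point): Tip of the gauge's blade, 99 mm below the handle's centre, same axes.
- gauge: The whole taper gauge; origin at the blade's tip, axes as the handle's. Steel blade 24 mm wide (y) and 70 mm long, a wedge: 2.5 mm thick (x) at its round tip, growing evenly by 0.12 mm per mm of length (half on each face) to 10.9 mm at the collar.
- gauge_stand: Fixed wooden block 66 x 74 x 80 mm on an 84 x 92 mm foot, with one slot (13.5 x 29 mm, right through) in its top, in which the gauge stands about 70 mm deep, its thickness along the stand's x. Origin at the centre of the underside, z up.
- crimper: Bag crimper, fixed: dark base 170 (x) x 124 (y) x 12 mm, end plates 64 mm high, two upright aluminium jaws 100 mm wide (y), a narrow gap between them in x; open above. Lips rounded (4 mm radius), tops 81 mm above the counter, base 69 mm lower. Gap 3.5 to 4.7 mm, different each time. Both jaws float together 4 mm either way in x on a weak spring (0.3 N/mm), so they centre on the blade. Origin: centre of the underside.
- near_jaw_lip (a point): On the inner face of the jaw on the crimper's -x side, middle of its width, at the height of the lips' top (81 mm). The gap's middle lies half-way between this and far_jaw_lip. Moves with the jaw.
- far_jaw_lip (a point): The same on the jaw on the crimper's +x side.
- near_jaw (a joint): How far the near (-x) jaw is pushed back from its stop, m; 0 untouched, at most 0.006. Its spring presses with 3 N at 0 and 2 N more per mm.
- far_jaw (a joint): The same for the far (+x) jaw, away from the gap.
- desk_bell: Bystander: desk bell, 72 mm across, 52 mm high; origin at its underside.
- sample_dish: Bystander: small dish of sweets, 67 mm across, 15 mm high; origin at its underside.
- wax_stamp: Bystander: upright wax stamp with a dark handle, 25 mm across, 78 mm high; origin at its underside.
- pen: Bystander: black pen lying, 138 mm long, 11 mm thick; origin at its underside.
Not all that is in view belongs to the job. There is more than one size of the gauge_stand; the one meant has the size given above.

How it is judged (in metres and radians):
On the way:
1. the gauge is out of its stand, held by the handle, clear of the crimper (height (world z) of gauge_tip above 0.085 m and contact force between the fingers and gauge above 2 N and contact force between gauge and gauge_stand below 0.1 N and contact force between gauge and crimper below 0.1 N), for 0.2 s.
At the end, for the whole second after the job is handed in: Blade between the jaws, within 20 mm of the middle of their width, tip 10 mm or more below the lips, upright within 0.1 rad and in line within 0.14 rad; each jaw pushed back 0.3 to 2.7 mm by the blade alone (4 to 25 N on the crimper); still, and held by the fingers (over 4 N) (value of joint near_jaw between 0.0003 and 0.0027 m and value of joint far_jaw between 0.0003 and 0.0027 m and contact force between gauge and crimper between 4 and 25 N and contact force between the fingers and gauge above 4 N and contact force between each of the fingers, the arm and crimper below 0.2 N and z of gauge_tip in the frame of crimper between 0.014 and 0.071 m and y of gauge_tip in the frame of crimper between -0.02 and 0.02 m and angle between gauge's own z axis and vertical below 0.1 rad and angle between the x axis of gauge and the x axis of crimper, either way round below 0.14 rad and linear speed of gauge below 0.01 m/s); the arm keeps its last pose, push and grip.
It fails at once if the gauge bears on the crimper with more than 25 N (contact force between gauge and crimper above 25 N).
It fails at once if the arm or fingers press the crimper (contact force between any of the fingers, the arm and crimper above 3 N).
It fails at once if a bystander is moved by more than 15 mm (distance of any of desk_bell, sample_dish, wax_stamp, pen from where it was at the start of the episode above 0.015 m).
It also fails if it takes over 45 s, if anything falls off the work surface, if the arm or the gripper's body presses on something with over 40 N, if the wrist force passes 120 N, or if a joint passes its speed limit or range.

## Working session

There is one attempt and no reset: what is moved stays moved. The work goes in short steps, each a Python script; the robot and the scene stay as the last script left them, time stands still between calls to the robot, and variables do not carry over. Pictures are saved under pics/ and viewed, and the job is handed in when it is done.

```bash
mkdir -p pics; ls; python3 - <<'E'
from workcell import env, monitor, eyes
import cv2, numpy as np
s=monitor.get_state(); print(s)
for n in("side","top"):
    d=eyes.snapshot(n); cv2.imwrite(f"pics/{n}0.png",cv2.resize(d["pixels"][:,:,::-1],(768,576),interpolation=cv2.INTER_CUBIC))
    np.savez(f"{n}0.npz",**d); print(n,d["mtx"],d["world_to_cam"])
E
```

```text
pics
{'time': 0.0, 'joints': array([-1.22858713e+00,  3.00447551e-01,  1.52158563e+00, -7.11071124e-06,
        1.32068386e+00, -6.65850817e-02]), 'qvel': array([ 0.00067223, -0.00127773,  0.00168238,  0.00039984,  0.00068138,
        0.00091558]), 'effort': array([ 2.00591450e-03, -5.31805873e+01, -3.52737808e+01,  7.09266239e-02,
        2.43943592e-02, -9.35281719e-05]), 'tcp_pos': array([ 218.5476837 , -504.4479543 ,  218.89731013]), 'ee_rot': array([ 9.79183195e-01,  2.02977719e-01, -8.06437282e-05, -5.56390983e-04]), 'ft_force': array([-0.06657622, -0.34763958, -0.31245113]), 'ft_torque': array([-0.02037225,  0.01224476, -0.02520502]), 'grip_width': 93.91405308203448}
side [[441.72501031   0.         252.28635573]
 [  0.         441.72501031 195.40253172]
 [  0.           0.           1.        ]] [[-9.97055702e-01 -7.33558354e-02  2.23349064e-02  5.29563880e+02]
 [-6.58036597e-02  6.68987808e-01 -7.40354774e-01  2.25082608e+02]
 [ 3.93675628e-02 -7.39644667e-01 -6.71845191e-01  1.10260810e+03]
 [ 0.00000000e+00  0.00000000e+00  0.00000000e+00  1.00000000e+00]]
top [[360.16909264   0.         251.20247561]
 [  0.         360.16909264 193.20646405]
 [  0.           0.           1.        ]] [[-7.13393124e-02 -9.97442888e-01 -4.28814501e-03 -1.35897522e+02]
 [-9.71447893e-01  7.04540659e-02 -2.26550691e-01  5.77364605e+02]
 [ 2.26273493e-01 -1.19962611e-02 -9.73989936e-01  9.67825050e+02]
 [ 0.00000000e+00  0.00000000e+00  0.00000000e+00  1.00000000e+00]]
```

View pics/side0.png

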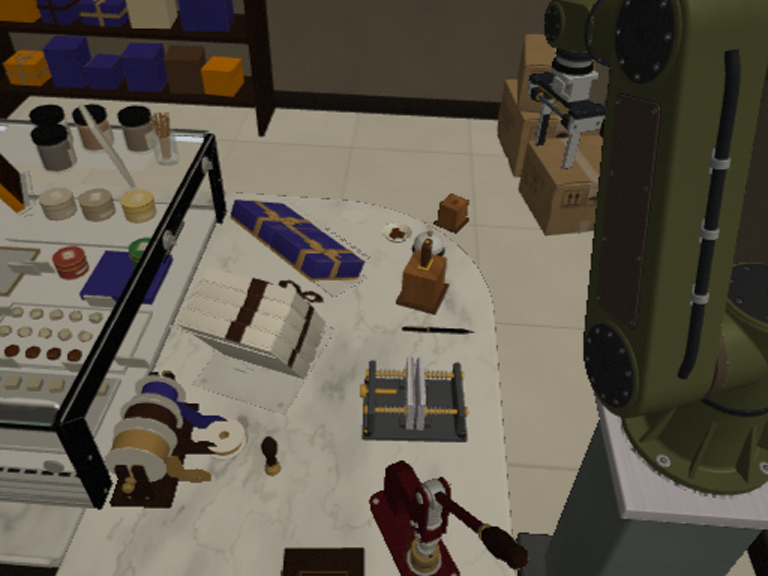

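View pics/top0.png

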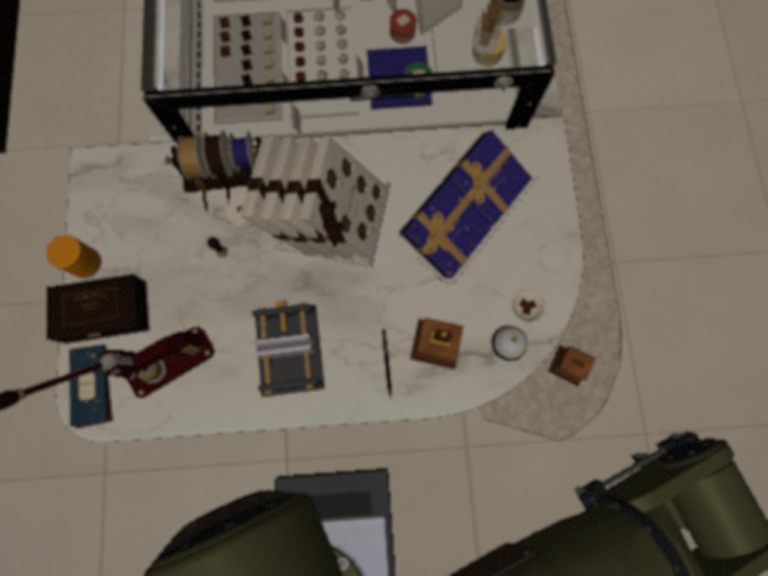

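The stand with the gauge is at about (425,278) in the side view and (437,342) in the top view. The crimper is at (413,400) and (288,348), and a smaller decoy stand is at (572,363) in the top view. I'll enlarge both regions next.

```bash
cat > h.py <<'E'
import numpy as np, cv2
def ld(n): 
    d=np.load(n); return {k:d[k] for k in d}
def ray(d,px):
    R=d["world_to_cam"][:3,:3]; t=d["world_to_cam"][:3,3]
    v=R.T@np.linalg.solve(d["mtx"],np.array([px[0],px[1],1.])); return -R.T@t, v/np.linalg.norm(v)
def onz(d,px,z):
    c,v=ray(d,px); return c+v*(z-c[2])/v[2]
def proj(d,p):
    w=d["world_to_cam"]; q=d["mtx"]@(w[:3,:3]@np.asarray(p,float)+w[:3,3]); return q[:2]/q[2]
def tri(d1,p1,d2,p2):
    c1,v1=ray(d1,p1);c2,v2=ray(d2,p2)
    s=np.linalg.lstsq(np.c_[v1,-v2],c2-c1,rcond=None)[0]
    a=c1+s[0]*v1;b=c2+s[1]*v2; return (a+b)/2,np.linalg.norm(a-b)
def crop(d,x0,y0,w,h,f,name):
    im=d["pixels"][y0:y0+h,x0:x0+w,::-1]; im=cv2.resize(im,None,fx=f,fy=f,interpolation=cv2.INTER_CUBIC)
    im=np.clip(im.astype(float)*1.3,0,255).astype(np.uint8)
    for k in range(0,w,10): cv2.putText(im,str(x0+k),(k*f,8),0,.3,(0,255,255),1); cv2.line(im,(k*f,10),(k*f,14),(0,255,255),1)
    for k in range(0,h,10): cv2.putText(im,str(y0+k),(0,k*f+4),0,.3,(0,255,255),1)
    cv2.imwrite(name,im)
E
python3 - <<'E'
from h import *
s=ld("side0.npz");t=ld("top0.npz")
crop(s,255,145,60,70,8,"pics/s_st.png"); crop(s,230,225,95,75,8,"pics/s_cr.png")
crop(t,265,200,60,55,8,"pics/t_st.png"); crop(t,160,190,65,80,7,"pics/t_cr.png")
E
```

```text
(no output)
```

View pics/s_st.png

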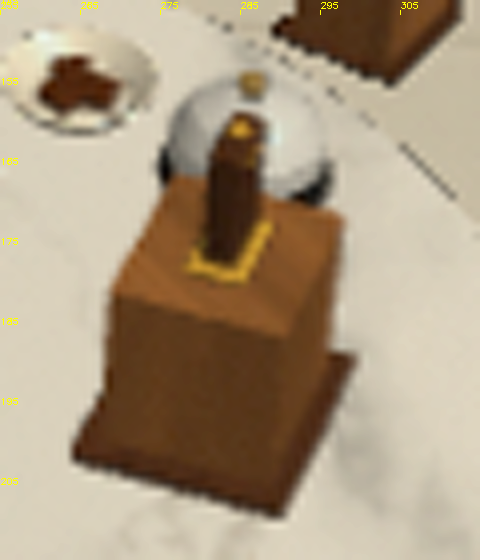

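View pics/s_cr.png

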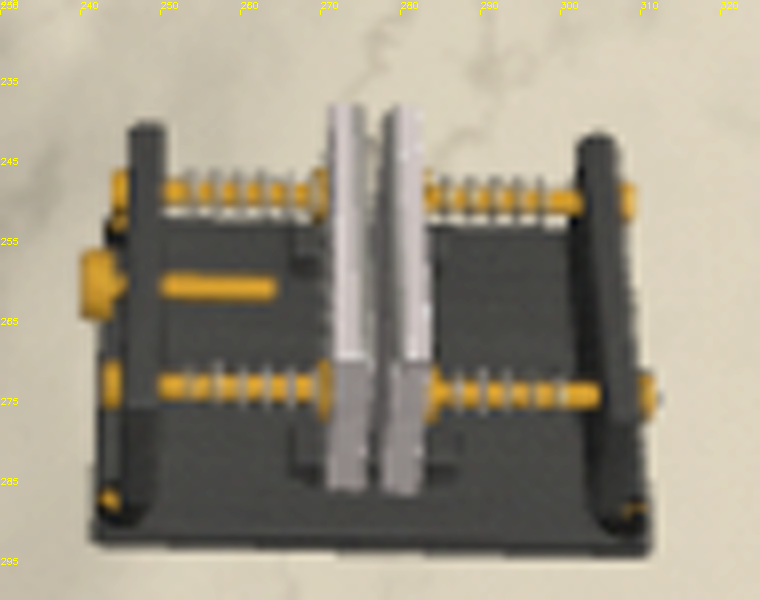

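View pics/t_st.png

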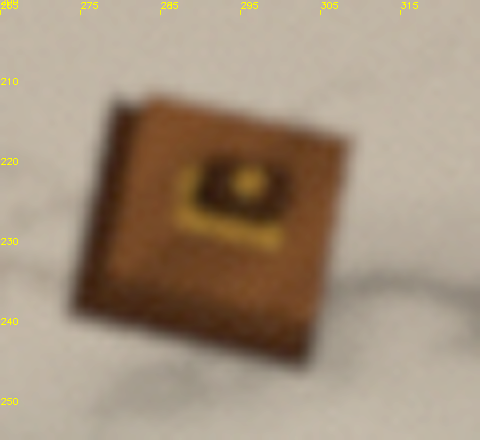

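View pics/t_cr.png

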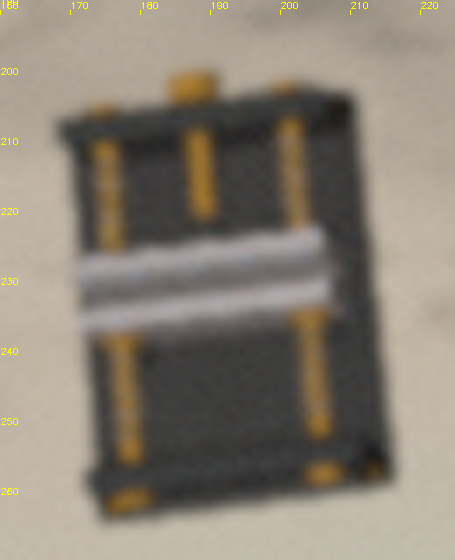

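```bash
python3 - <<'E'
from h import *
np.set_printoptions(precision=1,suppress=True)
s=ld("side0.npz");t=ld("top0.npz")
S=lambda x,y,o,f=8:(o[0]+(x+.5)/f-.5,o[1]+(y+.5)/f-.5)
ss=[S(*p,(255,145)) for p in[(112,288),(287,335),(343,215),(172,178)]]
tt=[S(*p,(265,200)) for p in[(148,97),(105,280),(315,320),(350,140)]]
P=[]
for a,b in zip(ss,tt):
    p,e=tri(s,a,t,b); P.append(p); print("stand top",p,e, onz(s,a,80),onz(t,b,80))
for L in (P,):
    c=np.mean(L,0); print(c,[np.linalg.norm(L[i]-L[i-1]) for i in range(4)], np.degrees(np.arctan2(*(L[0]-L[1])[[1,0]])),np.degrees(np.arctan2(*(L[3]-L[2])[[1,0]])))
# handle top dot
p,e=tri(s,S(243,130,(255,145)),t,S(250,183,(265,200)));print("dot",p,e)
# foot corners z~0..
for q in[(70,460),(282,515),(357,355)]: print("foot side",onz(s,S(*q,(255,145)),0))
for q in[(68,308),(308,368)]: print("foot top",onz(t,S(*q,(265,200)),0))
print("crimper base side (z0)")
for q in[(90,543),(650,553)]: print(onz(s,S(*q,(230,225)),0))
print("base top")
for q in[(103,518),(395,482),(352,95),(60,135)]: print(onz(t,S(*q,(160,190),7),6))
print("jaws side z81: far outer/inner, near inner/outer; back then front")
for y,xs in((105,(330,363,392,424)),(360,(331,365,405,430))):
    for x in xs: print(onz(s,S(x,y,(230,225)),81))
print("jaws top")
for q in[(78,268),(322,235),(82,325),(328,288)]: print(onz(t,S(*q,(160,190),7),81))
E
```

```text
stand top [ 504.6 -262.1   79.2] 1.9198605319592525 [ 505.5 -261.6   80. ] [ 503.5 -261.9   80. ]
stand top [ 441.9 -241.4   80.3] 2.0913591115250245 [ 442.9 -242.1   80. ] [ 440.9 -241.3   80. ]
stand top [ 422.5 -312.2   79.3] 0.8690044253883654 [ 423.  -311.4   80. ] [ 422. -312.   80.]
stand top [ 485.1 -331.5   75.9] 2.311256062322964 [ 486.3 -326.8   80. ] [ 483.3 -330.6   80. ]
[ 463.5 -286.8   78.7] [np.float64(72.15864443662082), np.float64(66.06115418882503), np.float64(73.31654615754768), np.float64(65.59146187964782)] -18.253775322865646 -17.202957465653526
dot [ 463.1 -287.3  134.7] 0.0005759531417153498
foot side [ 517.1 -256.     0. ]
foot side [ 438.2 -234.1    0. ]
foot side [ 410.3 -325.8    0. ]
foot top [ 440.2 -232.9    0. ]
foot top [ 411.8 -319.4    0. ]
crimper base side (z0)
[553.9  70.2   0. ]
[384.   58.6   0. ]
base top
[386.4  60.6   6. ]
[392.5 -61.3   6. ]
[558.3 -50.9   6. ]
[549.8  75.4   6. ]
jaws side z81: far outer/inner, near inner/outer; back then front
[489.8 -41.5  81. ]
[479.6 -42.5  81. ]
[470.6 -43.3  81. ]
[460.6 -44.2  81. ]
[485.3  58.   81. ]
[475.5  57.1  81. ]
[463.9  56.   81. ]
[456.6  55.4  81. ]
jaws top
[480.5  52.4  81. ]
[486.7 -44.4  81. ]
[457.8  51.3  81. ]
[465.5 -45.9  81. ]
```

Measurements agree with each other: the stand's top corners triangulate to z≈79 with sides of 72–73 by 66 mm, and the handle's top to z=135 (expected 134). Stand centre is (463.3,−287) with x at −17.6°. Crimper is at about (472.3,5.5) with yaw about +4°. Next I grasp across the 14 mm thickness.

```bash
cat >> h.py <<'E'
from scipy.spatial.transform import Rotation as Ro
def quat(deg):
    a=np.radians(deg); y=np.array([np.cos(a),np.sin(a),0]); z=np.array([0,0,-1.]); x=np.cross(y,z)
    return Ro.from_matrix(np.c_[x,y,z]).as_quat()
E
python3 - <<'E'
from h import *
from workcell import env, move_gripper, inverse_kinematics, monitor, eyes
np.set_printoptions(precision=3,suppress=True)
for o in(0,180):
    print(o,inverse_kinematics([463.3,-287,205],quat(-17.6+o)),inverse_kinematics([472.3,5.5,205],quat(4+o)))
o=min((0,180),key=lambda o:abs(inverse_kinematics([463.3,-287,205],quat(-17.6+o))[5])+abs(inverse_kinematics([472.3,5.5,205],quat(4+o))[5]))
print(o)
env.reach([463.3,-287,205],quat(-17.6+o))
for n in("side","top"):
    d=eyes.snapshot(n); np.savez(f"{n}1.npz",**d)
crop(ld("side1.npz"),235,100,80,110,5,"pics/s1.png"); crop(ld("top1.npz"),250,180,90,80,6,"pics/t1.png")
s=monitor.get_state();print(s["time"],s["tcp_pos"],s["ft_force"])
E
```

```text
0 [-0.622  0.301  1.554 -0.     1.287 -0.315] [-0.066  0.14   1.751 -0.     1.251 -0.136]
180 None NoneTraceback (most recent call last):
  File "<stdin>", line 6, in <module>
  File "<stdin>", line 6, in <lambda>
TypeError: 'NoneType' object is not subscriptable
```

```bash
python3 - <<'E'
from h import *
from workcell import env, move_gripper, inverse_kinematics, monitor, eyes
np.set_printoptions(precision=3,suppress=True)
env.reach([463.3,-287,205],quat(-17.6))
for n in("side","top"):
    d=eyes.snapshot(n); np.savez(f"{n}1.npz",**d)
crop(ld("side1.npz"),235,100,80,110,5,"pics/s1.png"); crop(ld("top1.npz"),250,180,90,80,6,"pics/t1.png")
s=monitor.get_state();print(s["time"],s["tcp_pos"],s["ft_force"])
E
```

```text
1.4417 [ 462.715 -287.985  205.05 ] [-0.362  0.924 -0.158]
```

View pics/s1.png

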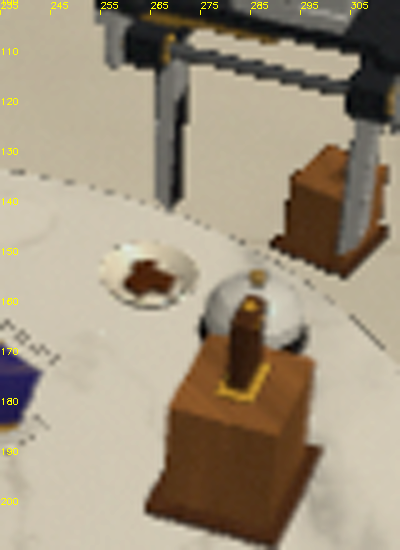

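View pics/t1.png

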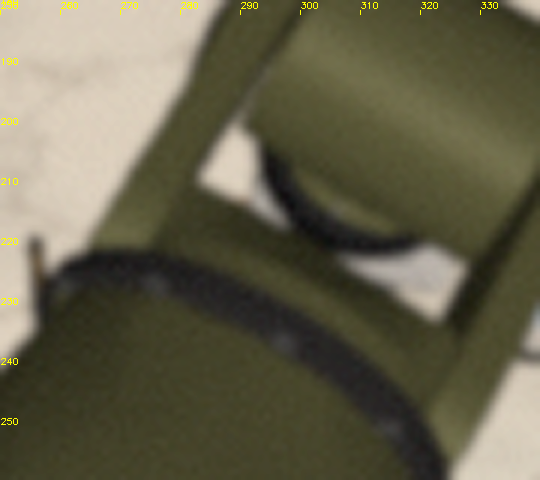

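The side view shows the fingertips at (267,140) and (303,150), straddling the handle axis in line with the stand's x. The arm blocks the top view. Next I descend and grip.

```bash
python3 - <<'E'
from h import *
from workcell import env, move_gripper, inverse_kinematics, monitor, eyes
np.set_printoptions(precision=3,suppress=True)
def st(m):
    s=monitor.get_state();print(m,s["time"],s["tcp_pos"],s["ft_force"],s["ft_torque"],s["grip_width"])
env.move_linear([463.3,-287,107],v=120); st("down")
move_gripper(10,10); st("grip10")
env.dwell(.2); st("..")
d=eyes.snapshot("side"); np.savez("side2.npz",**d); crop(d,235,100,80,110,5,"pics/s2.png")
E
```

```text
down 2.4083 [ 463.61  -287.263  107.73 ] [-0.054 -0.357 -0.04 ] [-0.005 -0.006 -0.051] 94.11949193947414
grip10 3.6083 [ 463.296 -286.983  106.977] [0.37  0.05  0.191] [-0.033 -0.057 -0.033] 13.851497555808404
.. 3.8083 [ 463.303 -287.008  106.965] [ 0.06   1.334 -0.06 ] [-0.007 -0.122 -0.038] 14.170338263814614
```

View pics/s2.png

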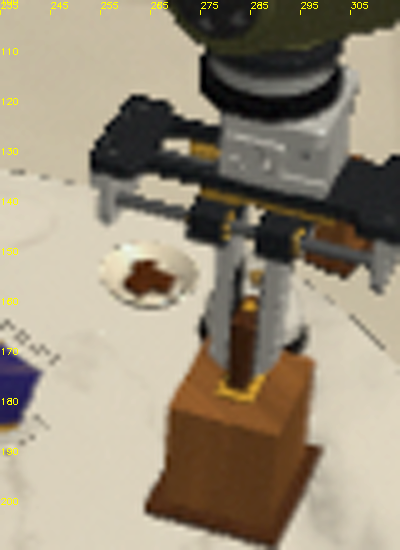

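The grip closed at 14.0 mm, the handle's thickness, with the handle between the fingers at (283,165). Next: firm up the grip, lift, and carry to above the crimper.

```bash
python3 - <<'E'
from h import *
from workcell import env, move_gripper, inverse_kinematics, monitor, eyes
np.set_printoptions(precision=3,suppress=True)
def st(m):
    s=monitor.get_state();print(m,s["time"],s["tcp_pos"],s["ft_force"],s["ft_torque"],s["grip_width"])
move_gripper(10,40); st("grip40")
env.move_linear([463.3,-287,212],v=80); env.dwell(.4); st("up")
env.reach([472.3,5.5,212],quat(4)); env.dwell(.4); st("over")
for n in("side","top"):
    d=eyes.snapshot(n); np.savez(f"{n}3.npz",**d)
crop(ld("side3.npz"),230,165,95,130,5,"pics/s3.png"); crop(ld("top3.npz"),160,180,80,90,6,"pics/t3.png")
E
```

```text
grip40 4.075 [ 463.316 -287.002  106.993] [ 0.213 -0.554 -0.744] [-0.023 -0.142  0.012] 14.22405448211331
up 5.9417 [ 463.286 -286.986  211.928] [-0.921  0.477 -2.044] [-0.001 -0.046  0.027] 14.055957244559643
over 7.4667 [472.355   5.179 211.96 ] [ 0.674 -0.678 -1.596] [-0.01  -0.13   0.024] 14.0461538821932
```

View pics/s3.png

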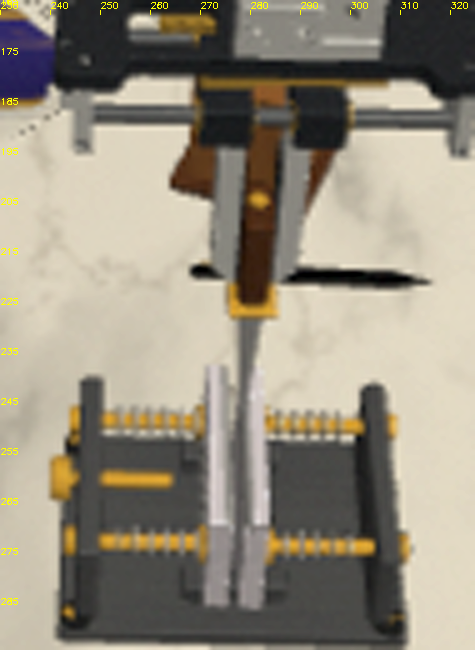

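View pics/t3.png

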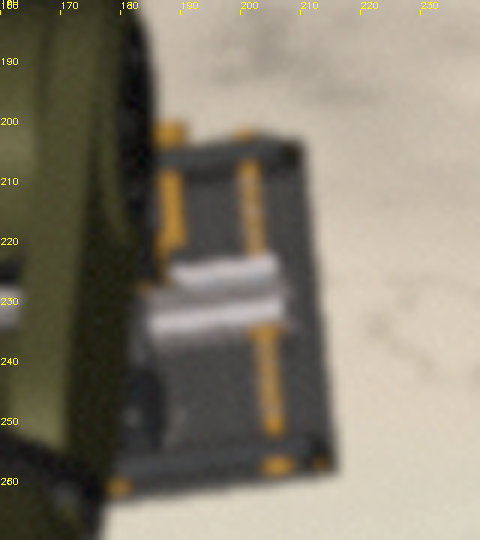

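The gauge hangs upright in the grip and its weight reads about 1.6 N. In the side view the blade runs from the collar at (279,225) down between the lips near (277,250). I'll measure its offset from the gap.

```bash
python3 - <<'E'
from h import *
np.set_printoptions(precision=1,suppress=True)
s=ld("side3.npz")
a=np.radians(4); u=np.array([-np.sin(a),np.cos(a),0])
print("tip proj",proj(s,[472.3,5.5,115]),"collar",proj(s,[472.3,5.5,185]))
for k in(-45,0,45): print("gap proj",k,proj(s,np.array([472.3,5.5,81])+k*u))
crop(s,260,215,40,62,10,"pics/s3z.png")
g=cv2.cvtColor(s["pixels"],cv2.COLOR_RGB2GRAY)
for r in(224,228,232,235,238,241,244,248,252,256,260,264,267): print(r,g[r,266:290])
E
```

```text
tip proj [278.1 243.2] collar [280.  222.4]
gap proj -45 [276.6 238.7]
gap proj 0 [277.3 252.6]
gap proj 45 [278.  267.5]
224 [159 160 159 157 159 160 159 161 152 106 111  68  26  28  31  28  31  69
 126 147 165 167 164 157]
228 [159 160 160 160 161 161 162 162 163 155 111 103  81  81  82  83  94 114
 119 141 166 166 166 165]
232 [157 159 161 161 162 162 161 162 163 159 148 119  78  78  78 107 165 166
 166 164 162 163 161 156]
235 [159 161 161 162 162 163 162 160 157 155 156 126  77  78  90 134 165 165
 166 166 165 165 162 155]
238 [161 161 162 163 157 138 157 152 126 140 159 126  77  78 103 160 162 165
 166 166 166 167 166 165]
241 [159 161 162 162 150 113 156 150 119 126 155 125  77  94 141 158 161 166
 165 164 160 155 152 154]
244 [162 162 162 157 126 110 156 153 128 119 128 110  79 109 164 157 159 160
 156 154 160 165 167 165]
248 [120 120 110 118 103  94 155 151 127 122 135  87  71 110 147 157 148 103
 117 103 129 128 111 125]
252 [ 83 123 115  57  72 105 164 153 137 113  97  71  71 105 138 154 152 135
 148 120 142 151 121 145]
256 [ 45  61  59  61  68  89 161 151 136 108  77  70  68  97 131 154 146  98
  56  62  54  56  55  55]
260 [ 55  53  54  60  76  98 157 155 148 111  91  70  69  93 126 153 150 117
  55  54  54  53  55  55]
264 [ 54  56  56  60  77 110 155 153 147 112 108  71  64  83 117 152 157 150
  55  57  55  55  56  58]
267 [ 57  58  57  62  73  96 155 153 147 119 106  70  70  79 120 162 154 141
  58  56  58  58  58  59]
```

View pics/s3z.png

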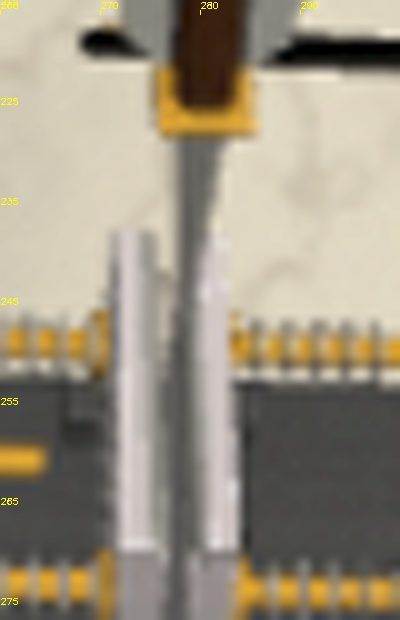

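The tip at rows 241–244 is centred at column 278.2, against 278.1 predicted. The gap's dark centre is at 277.5, against 277.5 predicted. So the offset is well under 1 mm, and I descend in short steps while watching the force. By geometry, a tip at z≈41 gives about 1.05–1.65 mm per jaw for any allowed gap.

```bash
python3 - <<'E'
from h import *
from workcell import env, monitor, eyes
np.set_printoptions(precision=2,suppress=True)
def avg(n=10):
    F=[];T=[]
    for _ in range(n):
        env.dwell(.02); s=monitor.get_state(); F.append(s["ft_force"]);T.append(s["ft_torque"])
    return s,np.mean(F,0),np.mean(T,0)
s,f0,t0=avg(20); print("base",f0,t0)
for tip in(95,83,77,71,67,63,59,55):
    env.move_linear([472.3,5.5,tip+97],v=25)
    s,f,t=avg(); print(tip,round(s["time"],1),s["tcp_pos"],f-f0,t-t0,s["grip_width"])
    if np.linalg.norm(f-f0)>9: print("STOP");break
d=eyes.snapshot("side"); np.savez("side4.npz",**d); crop(d,245,185,60,105,6,"pics/s4.png")
E
```

```text
base [ 0.06  0.03 -2.09] [-0.03 -0.08 -0.  ]
95 9.0 [472.35   5.5  192.14] [ 0.1  -0.18  0.15] [ 0.01 -0.01  0.01] 14.077974901910702
83 9.8 [472.37   5.5  180.14] [-0.22  0.    0.24] [ 0.02  0.01 -0.  ] 13.503243718822112
77 10.4 [472.35   5.49 174.08] [0.07 0.37 0.35] [ 0.01 -0.   -0.  ] 13.537758360873454
71 10.9 [472.34   5.49 168.06] [-0.11  0.11  0.42] [ 0.   -0.01  0.02] 13.821969714269162
67 11.4 [472.35   5.49 164.06] [-0.14 -0.07  0.15] [ 0.   -0.01  0.  ] 13.607559301413007
63 11.9 [472.32   5.49 160.03] [-0.02  0.01  0.18] [ 0.01  0.02 -0.  ] 13.946132266093048
59 12.4 [472.16   5.5  155.78] [ 0.1  -0.27 -2.58] [-0.05 -0.02 -0.04] 13.865737070580987
55 12.8 [472.26   5.49 151.95] [-0.24 -0.17  0.39] [-0.09 -0.01 -0.05] 14.059974326802703
```

View pics/s4.png

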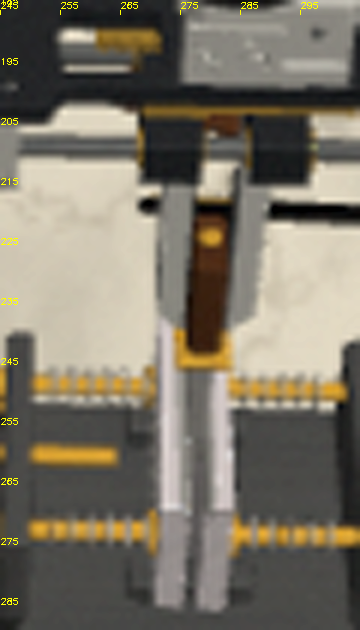

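The blade sits between the lips, with the collar at (278,244) about centred between the jaws and upright. The force is still small. I'll keep going down, averaging for longer at each step.

```bash
python3 - <<'E'
from h import *
from workcell import env, monitor, eyes
np.set_printoptions(precision=2,suppress=True)
f0=np.array([.06,.03,-2.0])
def avg(n=20):
    F=[];T=[]
    for _ in range(n):
        env.dwell(.025); s=monitor.get_state(); F.append(s["ft_force"]);T.append(s["ft_torque"])
    return s,np.mean(F,0),np.mean(T,0),np.std(F,0)
s,f,t,e=avg();print(f-f0,t,e)
for tip in(52,49,46,43):
    env.move_linear([472.3,5.5,tip+97],v=15)
    s,f,t,e=avg(); print(tip,round(s["time"],1),s["tcp_pos"],f-f0,t,e,s["grip_width"])
    if np.linalg.norm(f-f0)>9: print("STOP");break
d=eyes.snapshot("side"); np.savez("side5.npz",**d); crop(d,245,185,60,105,6,"pics/s5.png")
E
```

```text
[-0.06 -0.71 -0.56] [-0.15 -0.09 -0.06] [0.56 0.47 0.48]
52 14.2 [472.32   5.52 149.01] [-0.19 -0.21  3.34] [-0.07 -0.09 -0.07] [0.44 0.44 0.49] 13.900841044808512
49 15.1 [472.17   5.49 145.83] [ 0.03 -0.14  0.42] [-0.1  -0.1  -0.06] [0.38 0.42 1.  ] 13.756113707116326
46 15.9 [472.35   5.5  143.06] [ 0.06 -0.15  4.52] [-0.09 -0.09 -0.06] [0.52 0.35 0.57] 13.979144108261602
43 16.8 [472.16   5.5  139.79] [-0.08 -0.38  1.34] [-0.1  -0.1  -0.06] [0.46 0.43 1.24] 13.995119900815927
```

View pics/s5.png

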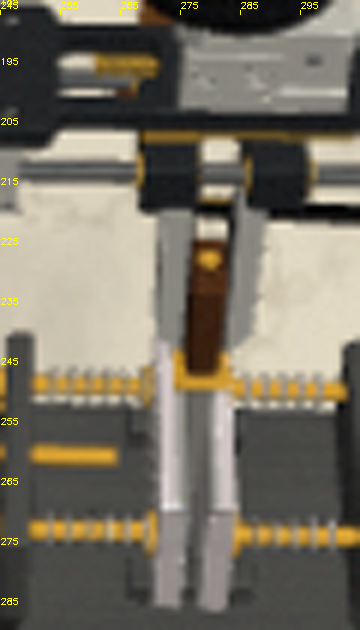

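Contact began at a tip height of about 59–60, where the torque stepped, so the gap is about 4.5 mm. The handle stays upright in the picture, and vertical drag swings between 0.4 and 4.5 N as the arm settles. I'll go to tip 37 (about 1.4 mm per jaw), then check jaw movement against the untouched picture.

```bash
python3 - <<'E'
from h import *
from workcell import env, monitor, eyes
np.set_printoptions(precision=2,suppress=True)
f0=np.array([.06,.03,-2.0])
def avg(n=20):
    F=[];T=[]
    for _ in range(n):
        env.dwell(.025); s=monitor.get_state(); F.append(s["ft_force"]);T.append(s["ft_torque"])
    return s,np.mean(F,0),np.mean(T,0),np.std(F,0)
for tip in(40,37):
    env.move_linear([472.3,5.5,tip+97],v=8)
    for _ in range(2):
        s,f,t,e=avg(); print(tip,round(s["time"],1),s["tcp_pos"],s["ee_rot"],f-f0,t,e,s["grip_width"])
d=eyes.snapshot("side"); np.savez("side6.npz",**d); crop(d,245,185,60,105,6,"pics/s6.png")
a=ld("side3.npz")
def edge(g,r,x0,x1,up):   # half-level crossing
    v=g[r,x0:x1].astype(float); v=v if up else v[::-1]
    h=(v.min()+v.max())/2; i=np.argmax(v>h); x=i-1+(h-v[i-1])/(v[i]-v[i-1]); return x0+x if up else x1-1-x
for n,im in(("before",a),("now",d)):
    g=cv2.cvtColor(im["pixels"],cv2.COLOR_RGB2GRAY)
    for rr in((257,258,259,260,261,262,263,264,265),(276,277,278,279,280,281)):
        print(n,rr[0],np.mean([edge(g,r,266,275,True) for r in rr]),np.mean([edge(g,r,280,289,False) for r in rr]))
    print(g[260,266:290],g[279,266:290])
print("mm/px at lip",np.linalg.norm(onz(d,(271,255),81)-onz(d,(272,255),81)))
E
```

```text
40 17.9 [472.39   5.49 137.13] [0.68 0.73 0.   0.  ] [-0.31 -0.34  7.19] [-0.05 -0.07 -0.07] [0.48 0.41 0.53] 13.928515760450315
40 18.4 [472.39   5.49 137.13] [0.68 0.73 0.   0.  ] [ 0.04 -0.14  7.12] [-0.04 -0.1  -0.05] [0.4  0.56 0.51] 13.621128158676655
37 19.4 [472.26   5.51 133.96] [ 0.68  0.73 -0.   -0.  ] [ 0.03 -0.14  5.69] [-0.06 -0.08 -0.05] [0.41 0.47 0.51] 13.802999602798456
37 19.9 [472.29   5.5  133.99] [ 0.68  0.73 -0.   -0.  ] [-0.   -0.17  5.5 ] [-0.07 -0.08 -0.07] [0.43 0.47 0.44] 13.823829223242917
before 257 271.0620571613925 283.2868363385784
before 276 270.362286349725 282.89730033962087
[ 55  53  54  60  76  98 157 155 148 111  91  70  69  93 126 153 150 117
  55  54  54  53  55  55] [ 43  56  56  56  69  97 111 109 111 100  53  67  96 110 111 110  99  52
  56  56  55  49  58  57]
now 257 270.65807478221205 283.60814264166765
now 276 269.973749154373 283.48032716499534
[ 55  54  58  67  80 115 155 150 127 109  79  78  74  72 110 148 155 144
  75  56  55  55  57  57] [ 43  55  56  56  75 116 111 110 111  96  55  55  75 115 112 111 109  94
  56  56  54  50  59  59]
mm/px at lip 2.3966332592994406
```

View pics/s6.png

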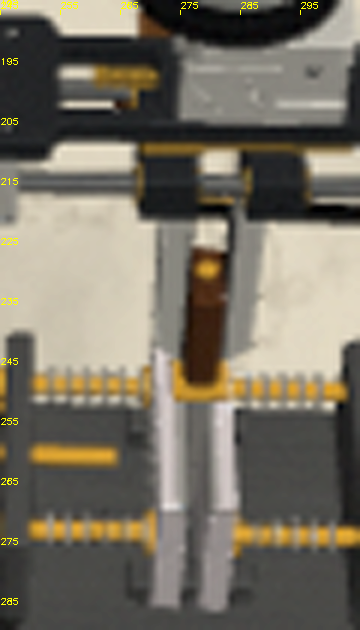

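```bash
python3 - <<'E'
from h import *
from workcell import env, monitor
d=ld("side6.npz");a=ld("side3.npz")
for n,im,z in(("3",a,239),("6",d,161)):
    hsv=cv2.cvtColor(im["pixels"],cv2.COLOR_RGB2HSV); m=cv2.inRange(hsv,(15,150,110),(30,255,255))
    p=proj(im,[472.3,5.5,z]); x,y=p.astype(int); k=np.argwhere(m[y-6:y+7,x-6:x+7])
    print(n,"pred",p,"brass dot",k.mean(0)[::-1]+[x-6,y-6],len(k))
s=monitor.get_state(); print(s["time"],s["tcp_pos"],np.abs(s["qvel"]).max(),s["ft_force"])
env.finish_job()
E
```

```text
3 pred [281.650753   204.97908819] brass dot [281.28571429 204.57142857] 7
6 pred [279.36291753 229.7636053 ] brass dot [279.  229.5] 6
19.9333 [472.30688248   5.51298641 133.99601739] 0.0013263678202323265 [-0.06698108 -0.48698425  3.53335974]
the job is handed in; nothing more can be done
```

I took the gauge out of its stand by the handle and slid the blade straight down between the crimper's jaws. I handed the job in at about 20 s with the gauge still held at that depth. `finish_job()` gives no verdict, so the result rests on my own checks:

- **Grip:** the fingers closed at 14 mm, the handle's thickness, and the weight read about 1.6–2 N once lifted. The brass dot on the handle's top stayed within 0.5 px of where it should be, so nothing slipped.
- **Depth:** the tip is at z ≈ 37 mm, about 44 mm below the lips. First contact was at about 59–60 mm, which puts the gap near 4.5 mm.
- **Jaw movement:** the pictures show the two jaws 1.7–2.3 mm further apart in total, about 0.9–1.2 mm each. The geometry predicted about 1.4 mm. Both lie well inside 0.3–2.7 mm.
- **Force:** vertical drag at the end was about 5.5 N, and side forces were under 0.3 N. I estimate about 11–12 N of jaw force in total; I couldn't measure it directly. The highest averaged drag I read was about 7 N.
- **Stillness:** the arm was stationary and the tool pointing straight down at hand-in.

**Where checks disagreed:**
- Between tip heights of 59 and 43 mm the drag readings jumped between −2.6 and +4.5 N, probably because friction reversed as the arm settled. They were steady at the final depth.
- The top camera could not see the blade behind the arm, so its position along the jaws rests on the crimper measurement, where the two views differ by about 4 mm. The limit is 20 mm.

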